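# Rack the bar offcuts and park the rack

### The job

Slide the closed carton that stands on the rack's place over into its own taped outline. Drop each square aluminium bar offcut, also any that has been left in too wide a slot, into the narrowest rack slot that takes it, lying flat on the rack's floor, while the rack stays where it is; only then push the loaded rack squarely inside the longer outline. Push the carton and the rack along the bench without lifting them, and leave everything else on the bench alone.

Things in the scene. Friction and masses are not known exactly. Their poses are not given: they have to be found in the camera images.
- rack: Plywood rack, 201 (x) by 122 (y) by 33 mm high, 0.5 kg; origin: its underside's centre. A 6 mm base carries two combs of teeth, each 24 mm thick, inside its long edges, each closed by a 6 mm strip 24 mm high; the middle 62 mm is free for fingers. Gaps between teeth form 4 slots along y, 110 mm long and 16, 23, 30, 37 mm wide, wider towards +x. Teeth are 25 mm wide (end ones 10), upright to 21 mm, then roof-shaped at 45 degrees.
- carton: Closed cardboard carton, 150 (its x) by 120 (its y) by 60 mm high, about 0.5 kg, too wide to grasp; origin at the centre of its underside, z up. At the start it stands on the rack's outline.
- rack_spot: Outline of white tape stuck flat on the bench, the longer of the two: 231 (its x) by 152 mm (its y) inside the tape, tape 12 mm wide, 1 mm thick; origin at its centre on the bench. The rack fits in with 15 mm to spare all round, either way round.
- carton_spot: Outline of white tape stuck flat on the bench, the shorter of the two: 180 (its x) by 150 mm (its y) inside the tape; origin at its centre on the bench. The carton fits in with 15 mm to spare all round.
- bar1: Square aluminium bar offcut, 12 x 12 mm in section and 90 mm long, 35 g; origin at its centre, y along its length. It starts misplaced in the 37 mm slot; it may be absent. It belongs in slot1.
- slot1 (a point): Centre of the floor (top of the 6 mm base plate) of the rack's 16 mm slot, for the 12 mm bar, at x = -82.5 mm in the rack; axes as the rack's.
- bar2: Square aluminium bar offcut, 19 x 19 mm in section and 90 mm long, 88 g; origin at its centre, y along its length. It starts on the bench; it may be absent. It belongs in slot2.
- slot2 (a point): Centre of the floor (top of the 6 mm base plate) of the rack's 23 mm slot, for the 19 mm bar, at x = -38 mm in the rack; axes as the rack's.
- bar3: Square aluminium bar offcut, 26 x 26 mm in section and 90 mm long, 164 g; origin at its centre, y along its length. It starts on the bench; it may be absent. It belongs in slot3.
- slot3 (a point): Centre of the floor (top of the 6 mm base plate) of the rack's 30 mm slot, for the 26 mm bar, at x = 13.5 mm in the rack; axes as the rack's.
- bar4: Square aluminium bar offcut, 33 x 33 mm in section and 90 mm long, 265 g; origin at its centre, y along its length. It starts on the bench; it may be absent. It belongs in slot4.
- slot4 (a point): Centre of the floor (top of the 6 mm base plate) of the rack's 37 mm slot, for the 33 mm bar, at x = 72 mm in the rack; axes as the rack's.
- spray_can: Spray can, 54 mm across, 170 mm tall; a bystander, to be left where it is.
- tape_roll: Roll of tape lying flat, 90 mm across, 30 mm high; a bystander, to be left where it is.
- wrench: Wrench lying on the bench; a bystander, to be left where it is.
- mug: White mug, 76 mm across, 85 mm tall; a bystander, to be left where it is.
- small_carton: Small closed carton, 70 x 50 x 40 mm; a bystander, to be left where it is.
- pipe_collar: Steel pipe collar lying flat, 60 mm across, 25 mm high; a bystander, to be left where it is.
Mind the look-alikes: they are no part of the job. Leave any pink look-alike of the carton alone.

How it is judged:
On the way, in this order (a step that is already met when the one before it is completed fails the run):
1. every bar lies in the narrowest slot that takes it while the rack is still well away from its outline (centres over 80 mm apart) (x of bar1 in the frame of slot1 between -0.004 and 0.004 m and y of bar1 in the frame of slot1 between -0.014 and 0.014 m and z of bar1 in the frame of slot1 between 0.002 and 0.01 m and angle between the y axis of each of bar1, bar2, bar3, bar4 and the y axis of rack, either way round below 0.15 rad and x of bar2 in the frame of slot2 between -0.004 and 0.004 m and y of bar2 in the frame of slot2 between -0.014 and 0.014 m and z of bar2 in the frame of slot2 between 0.0055 and 0.0135 m and x of bar3 in the frame of slot3 between -0.004 and 0.004 m and y of bar3 in the frame of slot3 between -0.014 and 0.014 m and z of bar3 in the frame of slot3 between 0.009 and 0.017 m and x of bar4 in the frame of slot4 between -0.004 and 0.004 m and y of bar4 in the frame of slot4 between -0.014 and 0.014 m and z of bar4 in the frame of slot4 between 0.0125 and 0.0205 m and horizontal distance between rack and rack_spot above 0.08 m), for 0.2 s.
2. the rack stands in its outline with the bars still in their slots (x of bar1 in the frame of slot1 between -0.004 and 0.004 m and y of bar1 in the frame of slot1 between -0.014 and 0.014 m and z of bar1 in the frame of slot1 between 0.002 and 0.01 m and angle between the y axis of each of bar1, bar2, bar3, bar4 and the y axis of rack, either way round below 0.15 rad and x of bar2 in the frame of slot2 between -0.004 and 0.004 m and y of bar2 in the frame of slot2 between -0.014 and 0.014 m and z of bar2 in the frame of slot2 between 0.0055 and 0.0135 m and x of bar3 in the frame of slot3 between -0.004 and 0.004 m and y of bar3 in the frame of slot3 between -0.014 and 0.014 m and z of bar3 in the frame of slot3 between 0.009 and 0.017 m and x of bar4 in the frame of slot4 between -0.004 and 0.004 m and y of bar4 in the frame of slot4 between -0.014 and 0.014 m and z of bar4 in the frame of slot4 between 0.0125 and 0.0205 m and horizontal distance between rack and rack_spot below 0.022 m and angle between the x axis of rack and the x axis of rack_spot, either way round below 0.17 rad and height (world z) of rack below 0.004 m), for 0.2 s.
At the end, for the whole second after the job is handed in: Each bar lies on the floor of the slot 4 mm wider than it (4 mm across and in height, 14 mm along, 0.15 rad); the loaded rack flat within 22 mm and 0.17 rad of its outline, the carton upright within 22 mm and 0.2 rad of its own (half a turn round is fine); all at rest (all of step 2 and horizontal distance between carton and carton_spot below 0.022 m and angle between the x axis of carton and the x axis of carton_spot, either way round below 0.2 rad and height (world z) of carton below 0.004 m and angle between carton's own z axis and vertical below 0.1 rad and linear speed of each of rack, carton, bar1, bar2, bar3, bar4 below 0.02 m/s); the robot touches nothing.
It fails at once if the carton or the rack is lifted more than 20 mm or tipped over (height (world z) of any of carton, rack above 0.02 m or angle between any of carton, rack's own z axis and vertical above 0.5 rad).
It fails at once if a bystander is shifted more than 40 mm (distance of any of spray_can, tape_roll, wrench, mug, small_carton, pipe_collar from where it was at the start of the episode above 0.04 m).
Of bar1, bar2, bar3, bar4 only 3 to 4 are there at a start; the rules pass over those that are not, and their reading is None.
At some moment in a run one of carton, rack may be knocked a few centimetres aside while the robot is not near it.
Once in a run the grip may slacken for a moment while it holds something.
It also fails if it takes over 210 s, if anything falls off the work surface, if the arm or the gripper's body presses on something with over 40 N, if the wrist force passes 120 N, or if a joint passes its speed limit or range.

### The arm

A 6-joint arm with a two-finger parallel gripper is mounted at the origin on the work surface. World frame = base frame: x ahead of the robot, y to its left, z up, the work surface at z = 0. Lengths are in m, angles in rad, forces in N, time in s.
With the tool pointing down it reaches from about 0.35 to 0.8 m from the base axis. Payload 7.3 kg.
Tool frame: the origin (TCP) lies at the very end of the fingers, on their centre line; the grasp point (between the pads) lies 19 mm behind it; z points along the fingers, y is the line along which they close (so a half turn about z gives the same grasp; the last joint's range is limited). The gripper opens to 85 mm and grips with 20 to 120 N. Pads are 22 mm wide; open, the fingers measure 114 mm over their backs; the gripper's body (76 mm by 85 mm) begins 54 mm behind the grasp point. The pads swing forward as they close: fully open they stand 13 mm farther back than shut.
Start: joints at [0.955, 0.342, 1.524, -0, 1.275, -0.146], TCP at [0.238, 0.468, 0.231] pointing down, gripper open.
Joint ranges: [-2.53, 2.53], [-0.77, 2.02], [0.04, 2.7], [-1, 4.14], [0.28, 2.66], [-3.11, 3.11]. Speed limits (rad/s): [2.57, 2.57, 3.14, 3.14, 3.14, 3.14].

### API

Orientations are given as a unit quaternion [x, y, z, w].
In Python, from workcell import sense, get_image, camera_model, hand_in gives the robot as it stands.
- The arm moves only by the tool move_arm, never from a script. Its argument "steps" is one flat list of numbers, 7 for each row, row after row: the shift along the tool's x, y, z in cm, then the turn, a rotation vector about the tool's x, y, z in degrees, then the closure, from -1 (fully open) to 1 (shut). A call has 1 to 12 rows; each row shifts and turns the commanded pose from where the row before left it, along the tool's axes as they then stand; what a row does not reach is not made up. A row lasts 1/8 s, in which the tool goes at most 62.5 mm and 10.7 degrees, less where a joint would pass 70% of its speed; a pose out of reach is approached as far as the arm can. A call is refused whole if a number of a shift passes 6.25 or a number of a turn 10.7, either way. A call with a gripper value outside its range is refused whole. The fingers move at their own pace and stop on an object; "newtons" is the grip in N (left out, the last holds). Time passes only in rows, so rows that do not move let the fingers close. It gives the time, the measured TCP pose, the force, the opening and the grip force at its end, in the units of the state.
- sense(): the state, without advancing time (a new reading comes with each control period).
- get_image(name): name is "scene" or "side" or "wrist"; returns (picture, depth): 384x512x3 uint8, red, green, blue; 384x512 float32, m along the optical axis (not along the pixel's ray), 0 where there is no reading.
- camera_model(name): a dict with "K" (3x3 intrinsics, pixels), "eye" and "orientation" of the camera in the world. Camera axes: x right, y down, z forward; pixel columns grow to the right and rows downward; lengths in m; the calibration is good to about 2 mm. A picture is of the moment at which its call begins: read the wrist's pose just before it. camera_model takes no time and is no camera call; for the wrist camera it gives the pose at the moment of the call.
- hand_in(): hands the job in; it is judged then, once.
The state is a dict: "clock": time; "joint_positions": joint angles; "qd": joint speeds; "tau": joint torques, N m; "eef_pos": TCP position; "tcp_rot": TCP orientation; "ft_force": force on the tool from outside, world axes, zero at the start; "torque": the same for the moment, N m; "opening": finger opening in m; "gripper_force": force on a finger pad.
Only numpy, scipy, OpenCV 4.12 (cv2) and the standard library are available. Lean on these libraries where they do the work, as an engineer would, in place of code of your own. Each camera call takes 0.05 s, during which the arm holds its last target. There are 200 camera calls.

## Working session

There is one attempt and no reset: what is moved stays moved. The work goes in short steps, Python scripts to look and compute and a tool call to move; the robot and the scene stay as the last step left them, time stands still between calls to the robot, and variables do not carry over. Pictures are saved under pics/ and viewed, at most 14 in all, crops included, and the job is handed in when it is done.

Besides the shell and the picture viewer there is one more tool, called after "Emit:" in YAML: its name, and indented under it one key for each argument. move_arm: Moves the arm, as the interface text tells. Its arguments: {"type":"object","properties":{"steps":{"type":"array"},"newtons":{"type":"number"}},"required":["steps"]}

```bash
ls; mkdir -p pics
cat > h.py <<'E'
import numpy as np, cv2
from scipy.spatial.transform import Rotation as R
from workcell import sense,get_image,camera_model,hand_in
def cam(n):
    m=camera_model(n); K=np.array(m["K"]); o=m["orientation"]
    o=np.array(o); Rm=R.from_quat(o).as_matrix() if o.size==4 else o
    return K,np.array(m["eye"]),Rm
def cloud(n,d,c=None):
    K,e,Rm=c or cam(n)
    v,u=np.mgrid[:d.shape[0],:d.shape[1]]
    p=np.stack([(u-K[0,2])/K[0,0]*d,(v-K[1,2])/K[1,1]*d,d],-1)
    return p@Rm.T+e
def ray(n,uv,z,c=None):
    K,e,Rm=c or cam(n)
    uv=np.atleast_2d(uv).astype(float)
    d=np.c_[(uv-K[:2,2])/[K[0,0],K[1,1]],np.ones(len(uv))]@Rm.T
    return e+d*((z-e[2])/d[:,2])[:,None]
def save(n,img): cv2.imwrite(f"pics/{n}.png",img[...,::-1])
E
python3 - <<'E'
from h import *
for n in ("scene","side"):
    i,d=get_image(n); save(n+"0",i); np.savez(f"{n}0.npz",i=i,d=d)
    K,e,Rm=cam(n); print(n,e.round(3),Rm[:,2].round(2),K[0,0])
s=sense(); print(s)
E
```

```text
pics
scene [1.012 0.748 0.869] [-0.44 -0.58 -0.68] 416.4952160619018
side [0.146 1.006 0.919] [ 0.27 -0.69 -0.67] 493.5124642382028
{'clock': 0.1, 'joint_positions': array([ 9.54986365e-01,  3.42645959e-01,  1.52488710e+00,  2.31245789e-06,
        1.27541255e+00, -1.45984045e-01]), 'qd': array([-4.97587665e-04, -3.44277757e-03, -2.99774628e-03, -2.87104535e-05,
       -1.08692179e-03, -6.14448678e-04]), 'tau': array([ 2.03933931e-03, -4.34445691e+01, -2.46490127e+01, -2.05955557e-04,
        4.62634431e-03, -5.31407750e-05]), 'eef_pos': array([0.2374544 , 0.4678442 , 0.23071114]), 'tcp_rot': array([ 2.32758611e-01,  9.72534304e-01, -6.27587170e-04, -2.52510593e-04]), 'ft_force': array([0.25623258, 0.94630159, 0.62863624]), 'torque': array([-0.01204295, -0.02254448, -0.0116169 ]), 'gripper_force': 0.0, 'opening': 0.08548822159316566}
```

View pics/scene0.png

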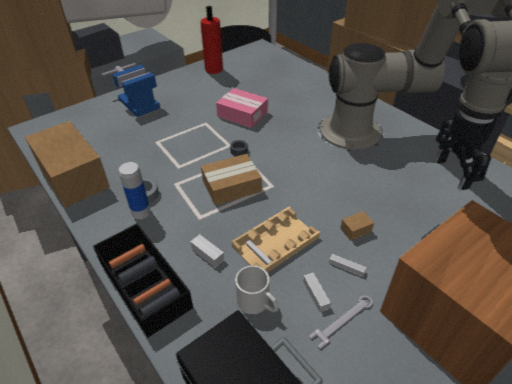

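View pics/side0.png

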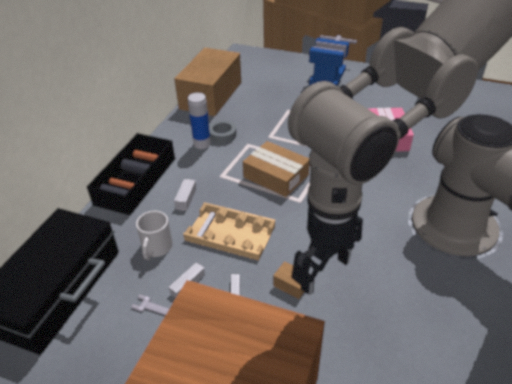

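Scene view: carton (235,180) on the longer outline, carton outline at (193,145), with the pipe collar at (240,148). Rack at (277,240) with bar1 in its wide slot (257,252). Bars at (207,250), (316,292) and (348,266). Next: metric measurement.

Run:
```python
from h import *
# top view 1mm/px... x 0.1..0.9, y -0.65..0.55 at 2mm ; colour from scene cloud, height map
z=np.load("scene0.npz"); i,d=z["i"],z["d"]
P=cloud("scene",d); 
hsv=cv2.cvtColor(i,cv2.COLOR_RGB2HSV)
def comps(mask,name,minA=25,hz=None):
    n,l,st,ce=cv2.connectedComponentsWithStats(mask.astype(np.uint8))
    for k in range(1,n):
        if st[k,4]<minA: continue
        q=P[l==k]; 
        (c,s,a)=cv2.minAreaRect((q[:,:2]*1000).astype(np.float32))
        print(name,"px",ce[k].round(),"n",st[k,4],"c",np.round(c),"size",np.round(s),"ang",round(a,1),"z",(np.percentile(q[:,2],[5,50,95])*1000).round())
ok=(d>0)&(P[...,0]>0.1)&(P[...,0]<0.95)&(abs(P[...,1])<0.75)
print("bench z",np.median(P[...,2][ok&(abs(P[...,2])<.02)]))
wh=(hsv[...,1]<40)&(hsv[...,2]>150)&ok&(P[...,2]<.2)
comps(wh&(P[...,2]<.008),"white low"); comps(wh&(P[...,2]>=.008),"white hi")
br=(hsv[...,1]>70)&(hsv[...,0]>5)&(hsv[...,0]<30)&ok&(P[...,2]<.1)&(P[...,2]>.008)
comps(br,"brown",150)
dk=(P[...,2]>.010)&(hsv[...,2]<90)&ok&(P[...,2]<.1)
comps(dk,"dark",60)
# top view picture
S=1.5/1000
u=((P[...,1]+.7)/S); 
K,e,Rm=cam("scene")
gy,gx=np.mgrid[0:600,0:800]
X=0.9-gy*0.0012; Y=0.45-gx*0.0012
pt=(np.stack([X,Y,0*X],-1)-e)@Rm; 
mx=(pt[...,0]/pt[...,2]*K[0,0]+K[0,2]).astype(np.float32);my=(pt[...,1]/pt[...,2]*K[1,1]+K[1,2]).astype(np.float32)
save("top0",cv2.remap(i,mx,my,cv2.INTER_LINEAR))
```

```text
bench z 0.0009473307166035783
white low px [192. 145.] n 472 c [ 476. -287.] size [181. 208.] ang 86.3 z [-1.  1.  5.]
white low px [266. 181.] n 90 c [396.   6.] size [101.  34.] ang 64.0 z [-2.  1.  4.]
white low px [192. 198.] n 315 c [598. -59.] size [179.  90.] ang 82.0 z [-1.  1.  4.]
white low px [356. 307.] n 25 c [519. 488.] size [29. 12.] ang 2.4 z [4. 6. 8.]
white low px [337. 323.] n 97 c [580. 486.] size [13. 83.] ang 88.4 z [4. 7. 8.]
white hi px [242. 100.] n 226 c [ 234. -327.] size [ 47. 152.] ang 21.5 z [58. 61. 65.]
white hi px [230. 171.] n 440 c [497. -32.] size [ 45. 148.] ang 74.0 z [59. 61. 64.]
white hi px [128. 168.] n 182 c [ 767. -103.] size [46. 46.] ang 64.6 z [169. 171. 173.]
white hi px [206. 247.] n 351 c [700. 141.] size [33. 90.] ang 9.3 z [31. 33. 36.]
white hi px [258. 251.] n 120 c [597. 228.] size [16. 91.] ang 3.0 z [15. 19. 21.]
white hi px [348. 263.] n 206 c [448. 393.] size [21. 88.] ang 22.6 z [17. 20. 22.]
white hi px [251. 279.] n 128 c [674. 318.] size [109.  74.] ang 1.0 z [83. 86. 88.]
white hi px [317. 289.] n 344 c [565. 401.] size 
[... 985 characters left out ...]
 size [ 94. 181.] ang 39.9 z [14. 48. 95.]
dark px [238. 147.] n 186 c [ 396. -135.] size [116.  55.] ang 44.9 z [12. 23. 27.]
dark px [ 77. 183.] n 1381 c [ 910. -333.] size [120. 255.] ang 34.2 z [15. 57. 96.]
dark px [232. 190.] n 662 c [534.   2.] size [ 87. 180.] ang 39.7 z [13. 34. 56.]
dark px [142. 201.] n 373 c [ 735. -107.] size [119.  36.] ang 26.9 z [14. 57. 95.]
dark px [355. 230.] n 218 c [354. 340.] size [40. 81.] ang 43.8 z [12. 24. 38.]
dark px [145. 279.] n 3635 c [872. 120.] size [121. 264.] ang 0.1 z [16. 46. 71.]
dark px [433. 339.] n 2977 c [481. 637.] size [  6. 225.] ang 0.3 z [16. 58. 96.]
dark px [184. 375.] n 112 c [916. 403.] size [ 2. 59.] ang 0.1 z [20. 77. 97.]
```

View pics/top0.png

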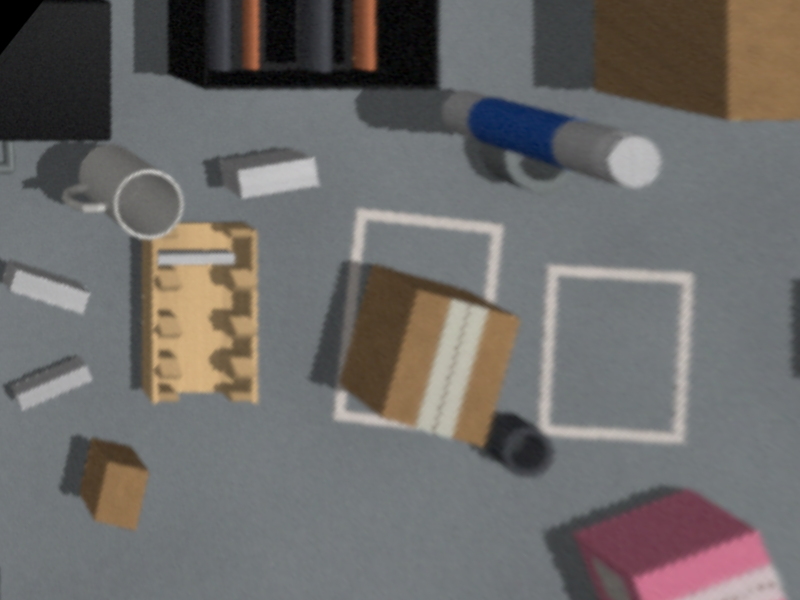

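Top view (x = 0.9-0.0012·row, y = 0.45-0.0012·col) confirms the layout: rack at (205,312) with its wide slot towards +x, rack outline around (420,320), carton outline at (617,354), collar at (525,445). Next: refine the rack pose, outlines and bars.

```bash
cat >> h.py <<'E'
def look(n,f=None):
    c=cam(n); i,d=get_image(n)
    return i,d,cloud(n,d,c)
def rect(q):
    """minAreaRect in mm -> centre, long, short, angle of long axis (deg, -90..90)"""
    c,(w,h),a=cv2.minAreaRect((q[:,:2]*1000).astype(np.float32))
    if h>w: w,h,a=h,w,a+90
    a=(a+90)%180-90
    return np.round(c,1),round(w),round(h),round(a,1)
def brown(i,P,zlo,zhi):
    H=cv2.cvtColor(i,cv2.COLOR_RGB2HSV)
    return (H[...,1]>60)&(H[...,0]>5)&(H[...,0]<30)&(P[...,2]>zlo)&(P[...,2]<zhi)
def white(i,P,zlo,zhi,s=45,v=140):
    H=cv2.cvtColor(i,cv2.COLOR_RGB2HSV)
    return (H[...,1]<s)&(H[...,2]>v)&(P[...,2]>zlo)&(P[...,2]<zhi)
def box(P,x0,x1,y0,y1): return (P[...,0]>x0)&(P[...,0]<x1)&(P[...,1]>y0)&(P[...,1]<y1)
def clean(m): 
    return cv2.morphologyEx(m.astype(np.uint8),cv2.MORPH_OPEN,np.ones((2,2),np.uint8))>0
def wide(m,P,lab):
    n,l,st,ce=cv2.connectedComponentsWithStats(clean(m).astype(np.uint8))
    for k in range(1,n):
        if st[k,4]>40: print(lab,ce[k].round(),st[k,4],*rect(P[l==k]),"z",(np.median(P[l==k][:,2])*1000).round(1))
def pose():
    s=sense(); y=R.from_quat(s["tcp_rot"]).as_matrix()
    print("t",round(s["clock"],2),"tcp",(s["eef_pos"]*1000).round(1),"phi",round(np.degrees(np.arctan2(y[1,1],y[0,1])),2),"tz",y[:,2].round(3),"open",round(s["opening"]*1000,1),"F",s["ft_force"].round(1),"grip",round(s["gripper_force"],1),"q",s["joint_positions"].round(2))
E
python3 - <<'E'
from h import *
for n in ("scene","side"):
    z=np.load(f"{n}0.npz"); i,d=z["i"],z["d"]; P=cloud(n,d)
    m=clean(brown(i,P,.005,.04)&box(P,.4,.66,.13,.31)); print(n,"rack",rect(P[m]),m.sum())
    m=clean(brown(i,P,.028,.04)&box(P,.4,.66,.13,.31)); print(n,"rack top",rect(P[m]),m.sum())
    m=clean((P[...,2]>.055)&(P[...,2]<.066)&box(P,.38,.62,-.14,.09)); print(n,"carton",rect(P[m]))
    m=clean((P[...,2]>.019)&(P[...,2]<.028)&box(P,.3,.42,-.24,-.1)); print(n,"collar",rect(P[m]),m.sum())
    for nm,b in(("cspot",(.3,.65,-.41,-.17)),("rspot",(.3,.7,-.165,.09))):
        m=white(i,P,-.01,.007)&box(P,*b); print(n,nm,rect(P[clean(m)]),m.sum())
    wide(white(i,P,.013,.04)&box(P,.35,.8,.05,.48),P,n)
    m=clean((P[...,2]>.07)&(P[...,2]<.095)&box(P,.6,.76,.24,.42)); print(n,"mug",rect(P[m]))
E
```

```text
scene rack (array([762.5, 407.8]), 816, 216, 38.9) 2445
scene rack top (array([526.3, 222.9]), 114, 109, 0.0) 190
scene carton (array([740.7, 272. ]), 1082, 177, 51.0)
scene collar (array([ 373.7, -157.3]), 71, 53, 53.2) 114
scene cspot (array([668.4, 202.9]), 1267, 239, 68.5) 575
scene rspot (array([682. , 346.6]), 998, 291, 66.8) 498
scene [207. 248.] 354 [829. 434.] 723 74 65.6 z 33.4
scene [259. 252.] 120 [596.1 233. ] 93 19 -88.4 z 18.6
scene [349. 264.] 208 [732.7 548.4] 681 88 28.1 z 19.5
scene [317. 290.] 358 [558.3 399.8] 99 36 72.8 z 26.6
scene mug (array([678.7, 310.2]), 117, 81, 55.7)
side rack (array([405.6, 592.4]), 950, 225, -71.2) 2623
side rack top (array([519.7, 224.8]), 114, 111, 1.0) 194
side carton (array([374.3, 459.4]), 1171, 181, -75.9)
side collar (array([0., 0.]), 0, 0, 0.0) 0
side cspot (array([342.8, 298.9]), 1456, 186, -67.2) 1016
side rspot (array([443.5, 433.4]), 1254, 308, -76.1) 1926
side [185. 191.] 299 [452.2 553.3] 1091 60 -59.1 z 33.2
side [207. 225.] 134 [388.8 605.9] 935 45 -61.5 z 17.9
side [187. 278.] 375 [381.1 700. ] 767 82 -58.6 z 26.5
side [236. 285.] 159 [311.8 677.5] 735 18 -64.7 z 19.1
side mug (array([699.3, 305.6]), 157, 73, -55.7)
```

Emit:
move_arm:
  steps: [0,0,0,0,0,10,-1,0,0,0,0,0,10,-1,0,0,0,0,0,10,-1,0,0,0,0,0,10,-1,0,0,0,0,0,10,-1,0,0,0,0,0,10,-1,0,0,0,0,0,3,-1,-5,5.8,-1,0,0,0,-1,-5,5.8,-1,0,0,0,-1,-5,5.8,-1,0,0,0,-1,-5,5.8,-1,0,0,0,-1,-4.7,5,0,0,0,0,-1]

```text
clock: 1.6
eef_pos: [0.4727, 0.2624, 0.2641]
tcp_rot: [0.707, 0.708, 0.001, 0.0]
ft_force: [0.7, 0.7, -0.9]
opening: 0.0855
gripper_force: 0.0
```

```bash
sed -i 's/np.ones((2,2),np.uint8))>0/np.ones((2,2),np.uint8)).astype(bool)\&m/' h.py
python3 - <<'E'
from h import *
for n in ("scene","side"):
    z=np.load(f"{n}0.npz"); i,d=z["i"],z["d"]; P=cloud(n,d)
    m=clean(brown(i,P,.005,.04)&box(P,.4,.66,.13,.31)); print(n,"rack",rect(P[m]),m.sum())
    m=clean((P[...,2]>.055)&(P[...,2]<.066)&box(P,.38,.62,-.14,.09)); print(n,"carton",rect(P[m]))
    m=clean((P[...,2]>.019)&(P[...,2]<.028)&box(P,.3,.42,-.24,-.1)); print(n,"collar",rect(P[m]),m.sum())
    for nm,b in(("cspot",(.3,.65,-.41,-.17)),("rspot",(.3,.7,-.165,.09))):
        m=white(i,P,-.01,.007)&box(P,*b); print(n,nm,rect(P[clean(m)]),m.sum())
    wide(white(i,P,.013,.04)&box(P,.35,.8,.05,.48),P,n)
    m=clean((P[...,2]>.07)&(P[...,2]<.095)&box(P,.6,.76,.24,.42)); print(n,"mug",rect(P[m]))
c=cam("wrist"); print(c[1].round(3),c[2].round(2).tolist(),c[0].round(0).tolist())
i,d,P=look("wrist"); save("w1",i); np.savez("w1.npz",i=i,d=d,P=P); pose()
m=clean(brown(i,P,.005,.04)&box(P,.4,.66,.13,.31)); print("rack",rect(P[m]),m.sum(), "bench z",np.median(P[...,2][abs(P[...,2])<.01]))
wide(white(i,P,.013,.04)&box(P,.35,.8,.05,.48),P,"wrist")
E
```

```text
scene rack (array([535.3, 222.4]), 203, 121, 0.2) 2172
scene carton (array([499.1, -29.5]), 150, 120, -16.1)
scene collar (array([ 379.2, -153.1]), 58, 54, 29.5) 80
scene cspot (array([ 475.7, -285.5]), 210, 180, -2.5) 575
scene rspot (array([514.3, -48.4]), 260, 177, -6.3) 498
scene [207. 247.] 331 [700.3 141.8] 87 33 -80.3 z 33.5
scene [259. 252.] 113 [599.9 230.4] 87 13 89.8 z 18.6
scene [348. 263.] 179 [448.1 394.4] 86 20 -67.4 z 19.9
scene [317. 290.] 332 [564.7 403.4] 87 26 73.6 z 26.8
scene mug (array([694.2, 325.8]), 89, 74, 66.6)
side rack (array([531.5, 225.1]), 197, 124, 0.8) 2316
side carton (array([495. , -27.3]), 148, 125, -16.1)
side collar (array([0., 0.]), 0, 0, 0.0) 0
side cspot (array([ 543.6, -276.2]), 212, 205, 89.9) 1016
side rspot (array([536.8, -36.2]), 321, 255, 0.8) 1926
side [185. 191.] 256 [697.6 145.5] 91 32 -79.4 z 33.6
side [206. 224.] 96 [594.2 233.8] 95 13 -85.6 z 18.8
side [187. 277.] 318 [563.  405.9] 90 25 72.7 z 26.5
side [235. 284.] 132 [452.4 382.9] 56 15 -65.6 z 19.4
side mug (array([692. , 328.9]), 87, 77, 64.5)
[0.472 0.342 0.407] [[1.0, -0.0, 0.0], [0.0, -0.95, -0.31], [0.0, 0.31, -0.95]] [[340.0, 0.0, 256.0], [0.0, 340.0, 196.0], [0.0, 0.0, 1.0]]
t 1.65 tcp [477.8 256.9 263.3] phi -0.19 tz [ 0.003 -0.003 -1.   ] open 85.7 F [ 4.  -5.3 -0.4] grip 0.0 q [ 0.35  0.35  1.42 -0.    1.37  0.36]
rack (array([534.3, 220.7]), 198, 121, 0.0) 14520 bench z 0.000755733909499845
wrist [234.  37.] 1379 [449.1 389.9] 80 18 -66.6 z 19.6
wrist [343.  34.] 1642 [561.3 392.4] 70 24 72.0 z 26.6
wrist [480.  81.] 55 [710.  345.7] 12 1 -37.3 z 27.4
wrist [361. 185.] 582 [597.5 226. ] 88 11 -89.3 z 18.7
wrist [440. 256.] 1568 [699.1 140.4] 88 31 -80.8 z 33.6
```

View pics/w1.png

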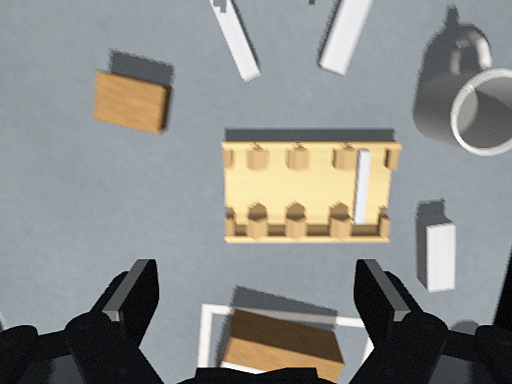

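Wrist view: rack at (305,190) seen whole, bar1 at (361,185), bar4 at (440,256). Yaw of the rack is about 0, and all views agree to a few mm. First bar1.

Emit:
move_arm:
  steps: [0,0,0,0,0,0,-1,0,0,0,0,0,0,-1]

```text
clock: 1.9
eef_pos: [0.4704, 0.2644, 0.2634]
tcp_rot: [0.706, 0.708, -0.0, -0.0]
ft_force: [0.6, -0.2, 0.1]
opening: 0.0854
gripper_force: 0.0
```

```bash
cat >> h.py <<'E'
def meas(n="wrist",rk=(.4,.68,.13,.31),bb=(.35,.8,.05,.48)):
    i,d,P=look(n); pose()
    m=clean(brown(i,P,.005,.04)&box(P,*rk)); print("rack",rect(P[m]),m.sum())
    wide(white(i,P,.013,.045)&box(P,*bb),P,n)
    return i,d,P
E
python3 -c "
from h import *
meas()"
```

```text
t 1.95 tcp [470.3 264.7 263.5] phi 0.17 tz [-0.001  0.    -1.   ] open 85.4 F [ 0.   0.5 -0.5] grip 0.0 q [0.37 0.35 1.43 0.   1.37 0.37]
rack (array([533.7, 221.1]), 200, 123, 0.0) 15004
wrist [236.  39.] 1372 [449.  390.1] 80 18 -66.6 z 19.6
wrist [346.  34.] 1733 [560.9 393.3] 71 25 72.4 z 26.6
wrist [457.  67.] 43 [682.1 361.8] 10 6 -68.1 z 24.2
wrist [363. 187.] 611 [597.4 226.9] 88 11 -89.4 z 18.7
wrist [442. 258.] 1626 [698.1 140.5] 89 33 -81.0 z 33.7
```

Emit:
move_arm:
  steps: [-1.26,4.24,4,0,0,0,0,-1.26,4.24,4,0,0,0,0,-1.26,4.24,4,0,0,0,0,0,0,5,0,0,0,0,0,0,4,0,0,0,0,0,0,2,0,0,0,0,0,0,0,0,0,0,0,0,0,0,0,0,0,0]
  newtons: 40

```text
clock: 2.95
eef_pos: [0.5988, 0.2274, 0.035]
tcp_rot: [0.706, 0.708, 0.001, 0.0]
ft_force: [0.1, -0.2, 0.3]
opening: 0.0427
gripper_force: 0.0
```

```bash
python3 -c "
from h import *
i,d,P=meas(); save('w2',i)"
```

```text
t 3.0 tcp [599.1 227.2  35.3] phi 0.15 tz [ 0.003  0.001 -1.   ] open 42.6 F [ 0.2 -1.1  0.4] grip 0.0 q [0.24 0.74 1.41 0.   0.99 0.24]
rack (array([538.3, 221.1]), 191, 123, -0.0) 53184
wrist [430. 138.] 67 [676.7 284.1] 14 1 -20.5 z 33.2
wrist [254. 239.] 3309 [597.3 227. ] 89 11 -89.5 z 18.7
wrist [461. 335.] 116 [705.5 184.5] 12 5 -40.1 z 33.8
wrist [426. 368.] 54 [689.8 162.9] 13 2 -48.1 z 33.6
```

Emit:
move_arm:
  steps: [0,-0.18,2,0,0,0,0,0,0,0.6,0,0,0,0,0,0,0,0,0,0,0,0,0,0,0,0,0,1,0,0,0,0,0,0,1,0,0,0,0,0,0,1,0,0,0,0,0,0,1,0,0,0,0,0,0,1]
  newtons: 40

```text
clock: 4.0
eef_pos: [0.5974, 0.2264, 0.0086]
tcp_rot: [0.707, 0.708, 0.001, 0.0]
ft_force: [-0.1, -0.2, 5.9]
opening: 0.0103
gripper_force: 40.9
```

```bash
python3 -c "
from h import *
pose()"
```

```text
t 4.0 tcp [597.4 226.4   8.6] phi 0.08 tz [ 0.002  0.    -1.   ] open 10.3 F [-0.1 -0.2  5.9] grip 40.9 q [0.24 0.78 1.43 0.   0.94 0.24]
```

Emit:
move_arm:
  steps: [0,0,-1,0,0,0,1,0,0,-4.5,0,0,0,1,-0.2,-4.87,0,0,0,0,1,-0.2,-4.87,0,0,0,0,1,-0.1,-4.88,0,0,0,0,1,0,0,0,0,0,0,1,0,0,0,0,0,0,1]

```text
clock: 4.88
eef_pos: [0.4515, 0.2213, 0.0634]
tcp_rot: [0.707, 0.708, 0.001, 0.0]
ft_force: [-0.4, 0.6, -1.0]
opening: 0.0105
gripper_force: 40.2
```

```bash
python3 -c "
from h import *
i,d,P=meas(bb=(.35,.8,.05,.48)); save('w3',i)
wide(white(i,P,.045,.09)&box(P,.4,.5,.1,.35),P,'held')
m=clean(brown(i,P,.012,.04)&box(P,.4,.68,.13,.31)); print(rect(P[m]))
"
```

```text
t 4.92 tcp [452.  221.2  63.2] phi 0.07 tz [ 0.002  0.001 -1.   ] open 10.6 F [0.7 0.  0.4] grip 40.2 q [ 0.3   0.51  1.8  -0.    0.84  0.3 ]
rack (array([528.8, 220.7]), 191, 123, -0.0) 45899
held [257. 262.] 4255 [451.2 221.7] 90 12 -89.9 z 73.4
(array([526.4, 220.7]), 186, 123, -0.0)
```

View pics/w3.png

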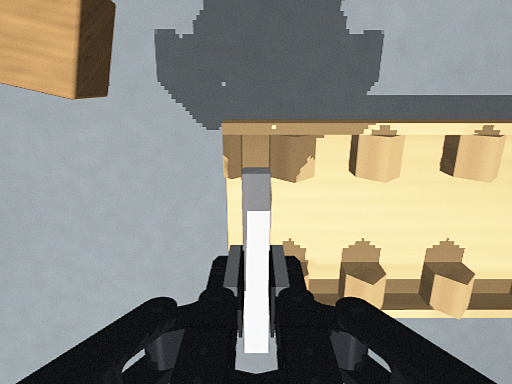

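Bar1 (258,280) held straight over the narrow slot (258,150). Lower and release.

Emit:
move_arm:
  steps: [0,-0.05,2.4,0,0,0,1,0,0,1.5,0,0,0,1,0,0,1.5,0,0,0,1,0,0,0,0,0,0,1,0,0,0,0,0,0,0.5,0,0,0,0,0,0,0.5,0,0,-1.5,0,0,0,0.5,0,0,-5,0,0,0,0.5,0,0,-4,0,0,0,0,0,0,0,0,0,0,0]

```text
clock: 6.18
eef_pos: [0.4521, 0.2217, 0.1178]
tcp_rot: [0.707, 0.708, 0.004, 0.002]
ft_force: [0.7, -0.3, -0.8]
opening: 0.0429
gripper_force: 0.0
```

```bash
python3 -c "
from h import *
i,d,P=meas()"
```

```text
t 6.22 tcp [450.9 221.3 115.9] phi 0.09 tz [ 0.004  0.001 -1.   ] open 42.6 F [-0.1 -0.2 -0.2] grip 0.0 q [0.3  0.43 1.75 0.   0.96 0.3 ]
rack (array([533.4, 220.9]), 201, 123, 0.1) 37941
wrist [253. 193.] 1683 [450.1 221.4] 89 11 -89.9 z 18.7
```

Emit:
move_arm:
  steps: [4.3,0,0,0,0,0,-0.2,4.3,0,0,0,0,0,-0.2,4.3,0,0,0,0,0,-0.2,4.3,-0.3,0,0,0,0,-0.2,0,0,0,0,0,-7.6,-0.2,0,0,0,0,0,-7.6,-0.2,0,0,0,0,0,-7.6,-0.2,0,0,0,0,0,0,-0.2,0,0,0,0,0,0,-0.2]

```text
clock: 7.35
eef_pos: [0.4465, 0.3927, 0.1131]
tcp_rot: [0.554, 0.833, -0.001, -0.0]
ft_force: [-0.1, -0.5, -0.2]
opening: 0.0513
gripper_force: 0.0
```

```bash
cat >> h.py <<'E'
def to(x,y,z):
    """offset in tool axes (cm) from the present TCP to a world point in mm"""
    s=sense(); print("tool shift cm",(R.from_quat(s["tcp_rot"]).as_matrix().T@(np.array([x,y,z])/1000-s["eef_pos"])*100).round(2))
E
python3 -c "
from h import *
i,d,P=meas()"
```

```text
t 7.4 tcp [446.6 392.8 113.3] phi 22.76 tz [-0.001 -0.    -1.   ] open 51.2 F [-0.9  0.9  0.3] grip 0.0 q [0.59 0.58 1.48 0.   1.08 0.2 ]
rack (array([533.3, 250.9]), 190, 64, -0.1) 4505
wrist [258. 194.] 2841 [447.2 393.8] 90 18 -66.6 z 19.7
wrist [408. 245.] 3515 [563.5 402.2] 90 27 71.5 z 26.6
wrist [503. 334.] 104 [679.2 364.7] 21 8 -65.4 z 24.1
wrist [197. 345.] 377 [450.1 247.2] 39 11 -89.9 z 18.7
```

Emit:
move_arm:
  steps: [0.07,0.1,4,0,0,-0.6,-0.2,0,0,4,0,0,0,-0.2,0,0,2.8,0,0,0,-0.2,0,0,0,0,0,0,-0.2,0,0,0,0,0,0,1,0,0,0,0,0,0,1,0,0,0,0,0,0,1,0,0,0,0,0,0,1,0,0,0,0,0,0,1]
  newtons: 40

```text
clock: 8.52
eef_pos: [0.4484, 0.3947, 0.0075]
tcp_rot: [0.548, 0.836, 0.002, 0.001]
ft_force: [0.5, 0.4, 6.0]
opening: 0.0178
gripper_force: 41.1
```

```bash
python3 -c "
from h import *
pose();to(495.7,221,80)"
```

```text
t 8.53 tcp [448.4 394.7   7.5] phi 23.47 tz [ 0.003  0.002 -1.   ] open 17.8 F [0.5 0.4 6. ] grip 41.1 q [0.59 0.72 1.56 0.   0.86 0.18]
tool shift cm [-17.81  -2.56  -7.27]
```

Emit:
move_arm:
  steps: [0,0,-2,0,0,0,1,0,0,-5.3,0,0,0,1,0,0,0,0,0,7.8,1,0,0,0,0,0,7.8,1,0,0,0,0,0,7.8,1,-4.35,1.18,0,0,0,0,1,-4.35,1.18,0,0,0,0,1,-4.35,1.18,0,0,0,0,1,-4.35,1.18,0,0,0,0,1,0,0,0,0,0,0,1,0,0,0,0,0,0,1]

```text
clock: 9.9
eef_pos: [0.4949, 0.2204, 0.079]
tcp_rot: [0.707, 0.707, 0.0, -0.0]
ft_force: [-0.3, 1.1, -0.4]
opening: 0.018
gripper_force: 40.2
```

```bash
python3 -c "
from h import *
i,d,P=meas()
wide(white(i,P,.06,.12)&box(P,.4,.6,.1,.35),P,'held')"
```

```text
t 9.95 tcp [494.7 220.9  78.9] phi 0.11 tz [ 0.  0. -1.] open 18.0 F [ 0.4 -0.2 -0.6] grip 40.2 q [0.28 0.54 1.67 0.   0.93 0.28]
rack (array([533.8, 220.7]), 201, 123, 0.0) 43218
wrist [187. 208.] 2333 [450.2 221.5] 89 12 90.0 z 18.6
held [247. 188.] 130 [490.8 260.6] 9 5 -86.8 z 91.2
held [270. 194.] 326 [500.1 257.4] 15 6 -89.3 z 91.1
held [248. 208.] 96 [491.5 251.8] 8 4 89.4 z 91.2
held [257. 288.] 5331 [494.7 212.1] 75 19 89.4 z 91.2
```

Emit:
move_arm:
  steps: [0,0.1,2.6,0,0,0,1,0,0,1.5,0,0,0,1,0,0,1.5,0,0,0,1,0,0,1,0,0,0,1,0,0,0,0,0,0,1,0,0,0,0,0,0,0.3,0,0,0,0,0,0,0.3,0,0,-2,0,0,0,0.3,0,0,-5,0,0,0,0.3,0,0,-4,0,0,0,0,0,0,0,0,0,0,0]

```text
clock: 11.32
eef_pos: [0.4979, 0.2207, 0.126]
tcp_rot: [0.707, 0.708, 0.003, 0.002]
ft_force: [-0.2, -0.1, -0.4]
opening: 0.043
gripper_force: 0.0
```

```bash
python3 -c "
from h import *
i,d,P=meas();to(563.5,402.4,120)"
```

```text
t 11.38 tcp [496.6 220.3 124. ] phi 0.08 tz [ 0.003  0.001 -1.   ] open 42.7 F [-0.7  0.6 -0.3] grip 0.0 q [0.28 0.48 1.63 0.   1.03 0.27]
rack (array([533.3, 220.9]), 201, 123, -0.0) 32598
wrist [194. 189.] 1607 [450.2 221.4] 89 12 89.8 z 18.6
wrist [253. 193.] 2702 [495.7 219.8] 90 18 89.9 z 25.6
wrist [497. 292.] 2628 [694.5 140.3] 90 26 -80.5 z 33.6
tool shift cm [18.2   6.72  0.44]
```

Emit:
move_arm:
  steps: [4.55,1.68,0,0,0,0,-0.4,4.55,1.68,0,0,0,0,-0.4,4.55,1.68,0,0,0,0,-0.4,4.55,1.68,0.4,0,0,0,-0.4,0,0,0,0,0,9.2,-0.4,0,0,0,0,0,9.2,-0.4,0,0,0,0,0,0,-0.4,0,0,0,0,0,0,-0.4]

```text
clock: 12.38
eef_pos: [0.5625, 0.4019, 0.1176]
tcp_rot: [0.81, 0.587, -0.001, -0.0]
ft_force: [-0.3, -0.1, -0.4]
opening: 0.0601
gripper_force: 0.0
```

```bash
python3 -c "
from h import *
i,d,P=meas();to(563.5,402.4,6)"
```

```text
t 12.43 tcp [562.6 401.9 118. ] phi -18.19 tz [-0.001 -0.    -1.   ] open 59.9 F [-0.1  0.4 -0.7] grip 0.0 q [0.51 0.74 1.15 0.   1.25 0.83]
rack (array([540.2, 231.4]), 186, 105, -0.1) 5690
wrist [258. 194.] 3976 [563.4 402. ] 89 25 72.2 z 26.7
wrist [426. 196.] 159 [681.3 366. ] 19 7 -83.8 z 24.3
wrist [239. 367.] 110 [499.7 261.5] 19 10 -37.3 z 25.7
wrist [190. 373.] 70 [452.4 260.3] 10 7 83.8 z 18.5
tool shift cm [ 0.08  0.08 11.2 ]
```

Emit:
move_arm:
  steps: [0.05,0.08,4.2,0,0,-0.4,-0.4,0,0,4.2,0,0,0,-0.4,0,0,2.8,0,0,0,-0.4,0,0,0,0,0,0,-0.4,0,0,0,0,0,0,1,0,0,0,0,0,0,1,0,0,0,0,0,0,1,0,0,0,0,0,0,1,0,0,0,0,0,0,1]
  newtons: 60

```text
clock: 13.55
eef_pos: [0.565, 0.403, 0.009]
tcp_rot: [0.809, 0.588, 0.002, 0.0]
ft_force: [0.6, -0.6, 6.6]
opening: 0.0245
gripper_force: 61.2
```

Emit:
move_arm:
  steps: [0,0,-2,0,0,0,1,0,0,-6,0,0,0,1,0,0,0,0,0,-9,1,0,0,0,0,0,-8.8,1,-4.5,-0.4,0,0,0,0,1,-4.5,-0.4,0,0,0,0,1,-4.5,-0.4,0,0,0,0,1,-4.6,-0.4,0,0,0,0,1,0,0,0,0,0,0,1,0,0,0,0,0,0,1]

```text
clock: 14.8
eef_pos: [0.5478, 0.2218, 0.0877]
tcp_rot: [0.708, 0.706, 0.001, 0.0]
ft_force: [0.3, 0.2, -2.3]
opening: 0.0247
gripper_force: 60.3
```

```bash
python3 -c "
from h import *
i,d,P=meas();to(547.1,221,14)
wide(white(i,P,.06,.13)&box(P,.4,.65,.1,.35),P,'held')"
```

```text
t 14.85 tcp [547.7 222.3  87.5] phi -0.09 tz [ 0.001  0.001 -1.   ] open 24.8 F [ 0.5  0.5 -2.4] grip 60.3 q [0.26 0.6  1.52 0.   1.02 0.26]
rack (array([533.5, 220.9]), 201, 123, -0.1) 32988
wrist [473. 112.] 269 [674.2 285.4] 20 2 -25.4 z 30.7
wrist [110. 207.] 2132 [450.3 221.2] 89 12 -89.9 z 18.6
wrist [176. 211.] 3625 [495.9 220.1] 90 19 -89.9 z 25.6
wrist [474. 315.] 4203 [698.2 141.4] 89 33 -81.0 z 33.6
tool shift cm [-0.13 -0.07  7.35]
held [255. 292.] 8334 [547.8 220.7] 90 26 89.2 z 105.4
held [278. 224.] 44 [555.6 248.5] 5 3 -52.2 z 105.2
```

Emit:
move_arm:
  steps: [0,-0.07,3,0,0,0,1,0,0,1.6,0,0,0,1,0,0,1.6,0,0,0,1,0,0,1.1,0,0,0,1,0,0,0,0,0,0,1,0,0,0,0,0,0,0.1,0,0,0,0,0,0,0.1,0,0,-2,0,0,0,0.1,0,0,-5,0,0,0,0,0,0,-4,0,0,0,-0.6,0,0,0,0,0,0,-0.6]

```text
clock: 16.23
eef_pos: [0.5488, 0.222, 0.1273]
tcp_rot: [0.708, 0.706, 0.003, 0.002]
ft_force: [-0.5, 0.6, -0.8]
opening: 0.0685
gripper_force: 0.0
```

```bash
python3 -c "
from h import *
i,d,P=meas();to(697.8,141.2,120)"
```

```text
t 16.27 tcp [547.5 221.7 125.1] phi -0.12 tz [ 0.003  0.001 -1.   ] open 68.5 F [-0.1 -0.2 -0.3] grip 0.0 q [0.25 0.56 1.49 0.   1.1  0.26]
rack (array([533.4, 220.8]), 200, 123, 0.0) 27886
wrist [128. 191.] 1601 [450.3 221.1] 89 12 90.0 z 18.7
wrist [185. 195.] 2694 [495.8 219.5] 90 19 89.9 z 25.7
wrist [253. 196.] 3884 [546.6 215.8] 99 25 89.8 z 32.6
wrist [440. 279.] 2889 [696.5 150. ] 72 33 -80.9 z 33.6
tool shift cm [-8.02 15.04  0.55]
```

Emit:
move_arm:
  steps: [-2.0,3.76,0,0,0,0,-0.6,-2.0,3.76,0,0,0,0,-0.6,-2.0,3.76,0,0,0,0,-0.6,-2.0,3.76,0.5,0,0,0,-0.6,0,0,0,0,0,-9.2,-0.6,0,0,0,0,0,0,-0.6,0,0,0,0,0,0,-0.6]

```text
clock: 17.15
eef_pos: [0.6962, 0.1415, 0.1178]
tcp_rot: [0.65, 0.76, -0.001, -0.001]
ft_force: [0.9, -0.5, -0.3]
opening: 0.0683
gripper_force: 0.0
```

```bash
python3 -c "
from h import *
i,d,P=meas();to(697.8,141.2,6)"
```

```text
t 17.2 tcp [696.4 141.6 118.3] phi 8.98 tz [-0.001  0.    -1.   ] open 68.5 F [0.6 0.1 0.3] grip 0.0 q [ 0.09  0.78  1.08  0.    1.29 -0.06]
rack (array([569.1, 213.1]), 130, 106, 0.1) 18893
wrist [39. 59.] 4930 [546.9 212.9] 73 26 -89.9 z 32.7
wrist [260. 199.] 5357 [698.5 141.3] 89 32 -80.7 z 33.7
tool shift cm [-0.06  0.15 11.23]
```

Emit:
move_arm:
  steps: [-0.05,0.2,4.2,0,0,-0.3,-0.6,0,0,4.2,0,0,0,-0.6,0,0,2.8,0,0,0,-0.6,0,0,0,0,0,0,-0.6,0,0,0,0,0,0,1,0,0,0,0,0,0,1,0,0,0,0,0,0,1,0,0,0,0,0,0,1,0,0,0,0,0,0,1]
  newtons: 80

```text
clock: 18.32
eef_pos: [0.7002, 0.1412, 0.0092]
tcp_rot: [0.647, 0.763, 0.001, 0.001]
ft_force: [-0.7, 0.1, 6.1]
opening: 0.0316
gripper_force: 81.9
```

Emit:
move_arm:
  steps: [0,0,-2,0,0,0,1,0,0,-6,0,0,0,1,0,0,0,0,0,9.2,1,2,-3.1,0,0,0,0,1,2,-3.1,0,0,0,0,1,2,-3.1,0,0,0,0,1,2,0,0,0,0,0,1,0,0,0,0,0,0,1,0,0,0,0,0,0,1]

```text
clock: 19.45
eef_pos: [0.6067, 0.2202, 0.0869]
tcp_rot: [0.706, 0.708, 0.0, 0.0]
ft_force: [0.2, -1.0, -3.0]
opening: 0.0313
gripper_force: 81.0
```

```bash
python3 -c "
from h import *
i,d,P=meas();to(605.6,221,14)
wide(white(i,P,.06,.13)&box(P,.4,.68,.1,.35),P,'held')"
```

```text
t 19.5 tcp [606.5 219.9  86.8] phi 0.14 tz [ 0.001 -0.    -1.   ] open 31.3 F [ 0.   0.3 -3.6] grip 81.0 q [ 0.23  0.69  1.35 -0.    1.1   0.23]
rack (array([533.1, 221.2]), 201, 122, 0.0) 23871
wrist [369. 110.] 52 [674.4 285.1] 15 1 -23.7 z 25.3
wrist [ 20. 204.] 2176 [451.4 221.4] 90 16 -89.9 z 18.7
wrist [ 84. 209.] 3700 [495.9 219.9] 90 20 89.9 z 25.7
wrist [160. 211.] 5364 [546.9 220.9] 89 26 90.0 z 32.7
tool shift cm [ 0.11 -0.1   7.28]
held [392.  71.] 1174 [662.5 304.6] 53 14 -62.7 z 85.6
held [225. 190.] 72 [594.8 263.2] 5 5 78.8 z 111.5
held [259. 218.] 901 [608.6 253.8] 24 12 -87.3 z 111.4
held [271. 195.] 56 [611.7 261.5] 5 4 46.5 z 111.4
held [227. 213.] 145 [595.2 254. ] 13 5 80.6 z 111.3
held [231. 237.] 70 [596.8 244.1] 8 5 -77.5 z 111.4
held [257. 310.] 8869 [606.4 209.5] 65 33 89.7 z 111.4
```

Emit:
move_arm:
  steps: [0.1,-0.1,3,0,0,0,1,0,0,1.6,0,0,0,1,0,0,1.6,0,0,0,1,0,0,1,0,0,0,1,0,0,0,0,0,0,1,0,0,0,0,0,0,-0.05,0,0,0,0,0,0,-0.05,0,0,-2,0,0,0,-0.05,0,0,-5,0,0,0,-0.05,0,0,-6,0,0,0,-1,-3,-3,-5,0,0,0,-1,0,0,0,0,0,0,-1]

```text
clock: 21.0
eef_pos: [0.5772, 0.1922, 0.1977]
tcp_rot: [0.706, 0.708, 0.004, 0.003]
ft_force: [0.5, 0.7, -0.3]
opening: 0.0854
gripper_force: 0.0
```

```bash
python3 -c "
from h import *
i,d,P=meas()
m=clean((P[...,2]>.055)&(P[...,2]<.066)&box(P,.38,.62,-.14,.09)); print('carton',rect(P[m]))
i,d,P=meas('scene')
m=clean((P[...,2]>.055)&(P[...,2]<.066)&box(P,.38,.62,-.14,.09)); print('carton',rect(P[m]))
save('s2',i)
K,e,Rm=cam('scene')
gy,gx=np.mgrid[0:500,0:600]
X=0.8-gy*0.001; Y=0.2-gx*0.001
pt=(np.stack([X,Y,0*X],-1)-e)@Rm
mx=(pt[...,0]/pt[...,2]*K[0,0]+K[0,2]).astype(np.float32);my=(pt[...,1]/pt[...,2]*K[1,1]+K[1,2]).astype(np.float32)
save('top2',cv2.remap(i,mx,my,cv2.INTER_LINEAR))"
```

```text
t 21.05 tcp [576.8 192.7 194.9] phi 0.13 tz [ 0.005  0.001 -1.   ] open 85.4 F [ 0.  -0.6  0. ] grip 0.0 q [0.2  0.52 1.34 0.   1.27 0.19]
rack (array([533.3, 220.5]), 200, 121, 0.0) 15802
wrist [120. 139.] 1125 [450.4 221.4] 89 12 89.8 z 18.6
wrist [221. 141.] 2698 [546.8 221. ] 89 25 89.9 z 32.6
wrist [286. 141.] 3543 [606.9 219.5] 94 36 -89.7 z 39.7
wrist [167. 141.] 1896 [495.9 219.9] 89 18 90.0 z 25.6
carton (array([517.3,  -5. ]), 122, 61, -15.3)
t 21.1 tcp [576.3 192.9 192.9] phi 0.16 tz [ 0.001  0.001 -1.   ] open 85.6 F [-0.1  0.1 -0.2] grip 0.0 q [0.2  0.52 1.34 0.   1.27 0.19]
rack (array([535.7, 222.1]), 202, 120, 0.2) 1138
scene [300. 224.] 95 [452.1 223.1] 82 15 -88.5 z 18.7
scene [287. 230.] 168 [494.5 221.9] 86 27 -89.7 z 25.6
scene [273. 237.] 247 [545.4 221.5] 87 36 84.7 z 32.6
scene [255. 247.] 355 [603.5 222.6] 88 40 -89.1 z 39.4
carton (array([499.8, -29.9]), 148, 121, -15.8)
```

View pics/top2.png

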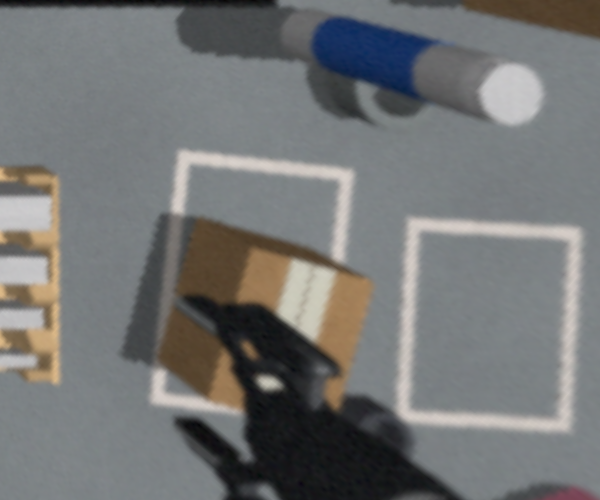

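Top view shows the carton clear of the fingers, the outlines whole, and the collar at (385,428). All four bars lie at the right places. Next: push the carton with both open fingers.

Emit:
move_arm:
  steps: [-3.6,-2.5,0,0,0,3,-1,-3.6,-2.3,3,0,0,0,-1,-3.6,-2.1,3,0,0,0,-1,0,0,6,0,0,0,-1,0,0,5.5,0,0,0,-1,0,0,0,0,0,0,-1,0,0,0,0,0,0,-1]

```text
clock: 21.98
eef_pos: [0.5046, 0.0874, 0.018]
tcp_rot: [0.724, 0.69, 0.0, 0.0]
ft_force: [0.4, -0.2, 0.4]
opening: 0.0856
gripper_force: 0.0
```

```bash
cat >> h.py <<'E'
def top(n,x1,y1,w,h,name,s=.001):
    i,d,P=look(n); K,e,Rm=cam(n); gy,gx=np.mgrid[0:h,0:w]; X=x1-gy*s; Y=y1-gx*s
    pt=(np.stack([X,Y,0*X],-1)-e)@Rm
    mx=(pt[...,0]/pt[...,2]*K[0,0]+K[0,2]).astype(np.float32);my=(pt[...,1]/pt[...,2]*K[1,1]+K[1,2]).astype(np.float32)
    save(name,cv2.remap(i,mx,my,cv2.INTER_LINEAR)); return i,d,P
def carton(n,b=(.36,.62,-.4,.09)):
    i,d,P=look(n); m=clean((P[...,2]>.055)&(P[...,2]<.066)&brown(i,P,0,.1)&box(P,*b)); print('carton',n,rect(P[m]),m.sum())
E
python3 -c "
from h import *
pose(); carton('scene'); carton('side'); to(502,85,8)"
```

```text
t 21.98 tcp [504.6  87.4  18. ] phi -2.79 tz [ 0.001  0.    -1.   ] open 85.6 F [ 0.4 -0.2  0.4] grip 0.0 q [0.02 0.59 1.8  0.   0.74 0.07]
carton scene (array([516.5, -33.7]), 120, 116, 72.0) 466
carton side (array([480.3, -25.3]), 118, 111, -15.0) 324
tool shift cm [-0.26 -0.33  1.13]
```

Emit:
move_arm:
  steps: [-1.5,-0.3,0.8,0,0,0,-1,-1.8,0,0,0,0,0,-1,-1.8,0,0,0,0,0,-1,-1.8,0,0,0,0,0,-1,-1.8,0,0,0,0,0,-1,-1.8,0,0,0,0,0,-1,-1.8,0,0,0,0,0,-1,-1.8,0,0,0,0,0,-1,-1.8,0,0,0,0,0,-1,-1.8,0,0,0,0,0,-1,-1,0,0,0,0,0,-1]

```text
clock: 23.45
eef_pos: [0.4916, -0.1007, 0.0094]
tcp_rot: [0.725, 0.689, 0.0, 0.0]
ft_force: [0.7, 5.9, 2.6]
opening: 0.0858
gripper_force: 2.5
```

```bash
python3 -c "
from h import *
pose(); carton('scene'); carton('side'); top('scene',.8,.2,600,500,'top3')
i,d,P=look('wrist'); m=clean((P[...,2]>.055)&(P[...,2]<.066)&box(P,.36,.62,-.4,.09)); print(rect(P[m]))"
```

```text
t 23.45 tcp [ 491.6 -100.7    9.4] phi -2.87 tz [ 0.  0. -1.] open 85.8 F [0.7 5.9 2.6] grip 2.5 q [-0.35  0.6   1.84  0.    0.71 -0.31]
carton scene (array([ 514.3, -167.1]), 133, 123, -2.4) 281
carton side (array([ 480.6, -163. ]), 154, 82, 43.7) 147
(array([ 491.9, -103.2]), 122, 33, -3.0)
```

View pics/top3.png

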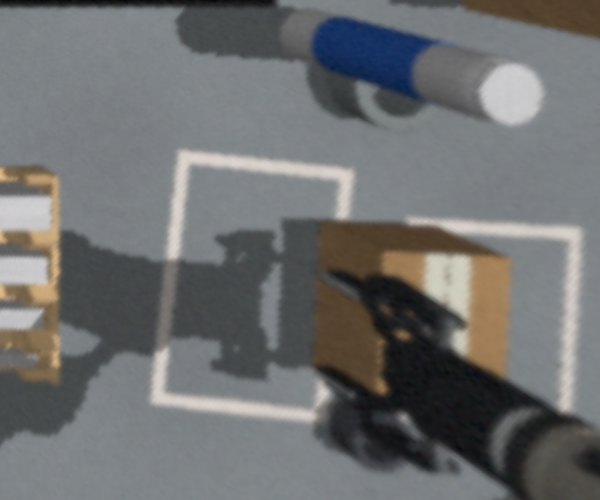

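The carton has turned to the fingers' −3° (near corner (318,222) on the bench). It sits about 25 mm too far towards +x, so I push on and then nudge.

Emit:
move_arm:
  steps: [-1.6,0,0,0,0,0,-1,-1.8,0,0,0,0,0,-1,-1.8,0,0,0,0,0,-1,-1.8,0,0,0,0,0,-1,-1.8,0,0,0,0,0,-1,-1.4,0,0,0,0,0,-1,-0.8,0,0,0,0,0,-1,0,0,0,0,0,0,-1,3,0,0,0,0,0,-1,3,0,-5,0,0,0,-1,3,0,-6,0,0,0,1,0,0,-2,0,0,0,1]

```text
clock: 25.15
eef_pos: [0.4921, -0.12, 0.1389]
tcp_rot: [0.723, 0.691, 0.001, 0.003]
ft_force: [0.3, -0.3, -1.1]
opening: 0.0515
gripper_force: 0.0
```

```bash
python3 -c "
from h import *
pose(); carton('scene'); carton('side'); 
i,d,P=look('wrist'); m=clean((P[...,2]>.055)&(P[...,2]<.066)&box(P,.36,.62,-.4,.09)); print(rect(P[m]))
m=clean(white(i,P,-.01,.007)&box(P,.35,.6,-.42,-.17)); print(m.sum(),rect(P[m]))
top('scene',.8,.2,600,500,'top4')"
```

```text
t 25.15 tcp [ 492.1 -120.   138.9] phi -2.64 tz [ 0.006 -0.002 -1.   ] open 51.5 F [ 0.3 -0.3 -1.1] grip 0.0 q [-0.39  0.4   1.71  0.    1.02 -0.34]
carton scene (array([ 500.8, -280.6]), 149, 121, -2.1) 451
carton side (array([ 495.4, -277.9]), 145, 125, -2.8) 426
(array([ 508.6, -244.9]), 130, 46, -2.6)
8262 (array([ 475.2, -259.6]), 249, 179, -0.0)
```

View pics/top4.png

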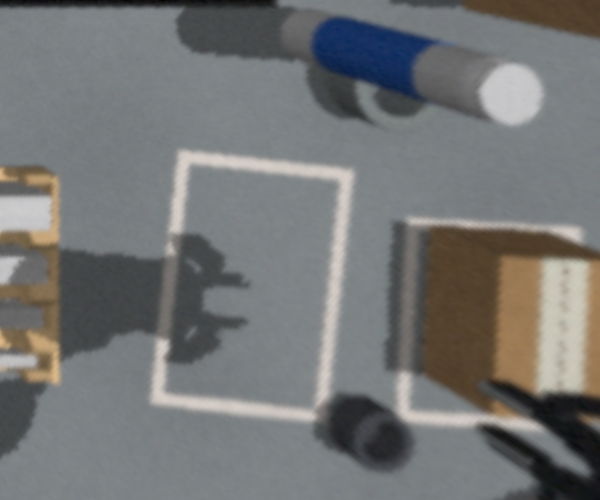

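Emit:
move_arm:
  steps: [-3.9,3.3,0,0,0,0,1,-3.9,3.3,0,0,0,0,1,-3.9,3.3,0,0,0,0,1,-3.9,3.3,0,0,0,0,1,0,0,0,0,0,0,1,0,0,0,0,0,0,1]

```text
clock: 26.1
eef_pos: [0.6136, -0.2834, 0.1328]
tcp_rot: [0.725, 0.689, -0.0, -0.002]
ft_force: [-0.2, -0.1, -0.6]
opening: -0.0
gripper_force: 0.0
```

```bash
python3 -c "
from h import *
pose(); to(615,-281,15); carton('scene')
i,d,P=look('wrist'); m=clean((P[...,2]>.055)&(P[...,2]<.066)&box(P,.36,.62,-.4,.09)); print(rect(P[m]))
"
```

```text
t 26.1 tcp [ 613.6 -283.4  132.8] phi -2.86 tz [-0.003  0.002 -1.   ] open -0.0 F [-0.2 -0.1 -0.6] grip 0.0 q [-0.55  0.7   1.19  0.    1.26 -0.5 ]
tool shift cm [ 0.23  0.17 11.78]
carton scene (array([ 500.9, -279.3]), 149, 118, -2.9) 546
(array([ 498.7, -282.3]), 147, 121, -3.4)
```

Emit:
move_arm:
  steps: [0.15,0,5.5,0,0,0,1,0,0,5.5,0,0,0,1,0,0,0.7,0,0,0,1,0,-1.5,0,0,0,0,1,0,-1,0,0,0,0,1,0,-1,0,0,0,0,1,0,-0.7,0,0,0,0,1,0,0,0,0,0,0,1,0,3,0,0,0,0,1,0,0,-6,0,0,0,1,0,0,-6,0,0,0,1,0,0,0,0,0,0,1]

```text
clock: 27.7
eef_pos: [0.6049, -0.2832, 0.1447]
tcp_rot: [0.724, 0.69, 0.001, 0.005]
ft_force: [0.4, 0.0, -0.2]
opening: 0.0002
gripper_force: 0.0
```

```bash
python3 -c "
from h import *
pose(); carton('scene'); carton('side')
i,d,P=look('wrist'); m=clean((P[...,2]>.055)&(P[...,2]<.066)&box(P,.36,.62,-.4,.09)); print(rect(P[m]))
i,d,P=look('scene'); m=clean(white(i,P,-.01,.007)&box(P,.3,.7,-.165,.09)); print('rspot',rect(P[m]))
m=clean(brown(i,P,.005,.04)&box(P,.4,.68,.13,.31)); print('rack',rect(P[m]))
"
```

```text
t 27.7 tcp [ 604.9 -283.2  144.7] phi -2.81 tz [ 0.009 -0.006 -1.   ] open 0.2 F [ 0.4  0.  -0.2] grip 0.0 q [-0.55  0.67  1.22 -0.    1.24 -0.5 ]
carton scene (array([ 485.5, -280.1]), 149, 119, -2.3) 531
carton side (array([ 480. , -276.1]), 143, 125, -2.7) 546
(array([ 482.7, -282.8]), 149, 120, -2.4)
rspot (array([481.7, -43.9]), 198, 179, -7.1)
rack (array([535.5, 222.4]), 203, 120, -0.0)
```

Emit:
move_arm:
  steps: [4.92,-0.72,0,0,0,0,-0.5,4.92,-0.72,0,0,0,0,-0.5,4.92,-0.72,0,0,0,0,-0.5,4.92,-0.72,0,0,0,0,-0.5,4.92,-0.72,0,0,0,0,-0.5,4.92,-0.72,0,0,0,0,-0.5,4.92,-0.72,0,0,0,0,-0.5,4.92,-0.72,0,0,0,0,-0.5,4.92,-0.72,0,0,0,0,-0.5,4.92,-0.72,0,0,0,0,-0.5,4.92,-0.72,0,0,0,0,-0.5,4.92,-0.72,0,0,0,0,-0.5]

```text
clock: 29.4
eef_pos: [0.5443, 0.3133, 0.1364]
tcp_rot: [0.724, 0.689, -0.002, -0.001]
ft_force: [1.1, -0.2, -0.5]
opening: 0.0638
gripper_force: 0.0
```

Emit:
move_arm:
  steps: [0,0,0,0,0,3,-0.5,0,0,0,0,0,0,-0.5,0,0,0,0,0,0,-0.5]

```text
clock: 29.78
eef_pos: [0.5453, 0.3114, 0.1374]
tcp_rot: [0.742, 0.67, -0.001, -0.0]
ft_force: [-0.4, 0.0, -0.5]
opening: 0.0641
gripper_force: 0.0
```

```bash
python3 -c "
from h import *
i,d,P=meas(); to(550,310,5)
m=clean((P[...,2]>.07)&(P[...,2]<.095)&box(P,.58,.76,.24,.42)); print('mug',rect(P[m]))
i,d,P=look('scene')
m=clean(white(i,P,-.01,.007)&box(P,.3,.7,-.165,.09)); print('rspot',rect(P[m]))
m=clean(white(i,P,-.01,.007)&box(P,.3,.65,-.41,-.17)); print('cspot',rect(P[m]))
carton('scene')
"
```

```text
t 29.82 tcp [545.4 311.4 137.6] phi -5.83 tz [-0.001 -0.001 -1.   ] open 64.3 F [-0.9 -0.6 -0.2] grip 0.0 q [ 0.4   0.61  1.35 -0.    1.18  0.5 ]
rack (array([533.2, 221.4]), 200, 123, -0.1) 12740
wrist [435. 103.] 164 [681.1 366.3] 19 7 -84.5 z 24.3
wrist [332. 285.] 1189 [607.1 215.8] 101 37 -89.8 z 39.6
wrist [269. 292.] 2661 [546.7 215.7] 101 26 -89.6 z 32.6
wrist [153. 257.] 170 [450.1 258.6] 14 12 -88.4 z 18.6
wrist [211. 293.] 1858 [495.7 215. ] 100 18 -90.0 z 25.7
tool shift cm [-0.08  0.48 13.26]
mug (array([678. , 330.4]), 99, 58, -83.1)
rspot (array([514. , -47.5]), 261, 180, -7.2)
cspot (array([ 483.1, -290. ]), 204, 175, 0.2)
carton scene (array([ 485.6, -226.6]), 150, 118, -2.6) 566
```

Carton was knocked back (now y≈−227), so I put it right before pushing the rack.

Emit:
move_arm:
  steps: [0,0,0,0,0,-3,-1,-4.87,-0.42,0,0,0,0,-1,-4.87,-0.42,0,0,0,0,-1,-4.87,-0.42,0,0,0,0,-1,-4.87,-0.42,0,0,0,0,-1,-4.87,-0.42,0,0,0,0,-1,-4.87,-0.42,0,0,0,0,-1,-4.87,-0.42,0,0,0,0,-1,-4.87,-0.42,0,0,0,0,-1,-4.87,-0.42,0,0,0,0,-1,0,0,0,0,0,0,-1,0,0,0,0,0,0,-1]

```text
clock: 31.42
eef_pos: [0.486, -0.1236, 0.1383]
tcp_rot: [0.725, 0.689, 0.0, -0.0]
ft_force: [-0.4, 0.7, 0.1]
opening: 0.0854
gripper_force: 0.0
```

```bash
python3 -c "
from h import *
pose(); to(486,-125,9)
i,d,P=look('wrist'); m=clean((P[...,2]>.055)&(P[...,2]<.066)&box(P,.36,.62,-.4,.09)); print(rect(P[m]))
m=clean((P[...,2]>.015)&(P[...,2]<.03)&box(P,.3,.42,-.24,-.09)); print('collar',rect(P[m]))
carton('scene')"
```

```text
t 31.43 tcp [ 486.  -123.6  138.3] phi -2.88 tz [-0.     0.001 -1.   ] open 85.4 F [-0.4  0.7  0.1] grip 0.0 q [-0.4   0.4   1.72  0.    1.02 -0.35]
tool shift cm [-1.500e-01  1.000e-02  1.293e+01]
(array([ 482.2, -224.8]), 151, 112, -3.1)
collar (array([ 378.5, -153.1]), 67, 58, 21.4)
carton scene (array([ 485.7, -226.9]), 151, 119, -3.6) 539
```

Emit:
move_arm:
  steps: [0,0,6,0,0,0,-1,0,0,5,0,0,0,-1,0,0,1.9,0,0,0,-1,-1.6,0,0,0,0,0,-1,-1.6,0,0,0,0,0,-1,-1.6,0,0,0,0,0,-1,-1.6,0,0,0,0,0,-1,-1.6,0,0,0,0,0,-1,-1,0,0,0,0,0,-1,-0.6,0,0,0,0,0,-1,0,0,0,0,0,0,-1]

```text
clock: 32.9
eef_pos: [0.4816, -0.2204, 0.0093]
tcp_rot: [0.724, 0.689, -0.0, 0.0]
ft_force: [0.3, -0.1, 0.1]
opening: 0.0855
gripper_force: 0.0
```

Emit:
move_arm:
  steps: [3,0,0,0,0,0,-1,3,0,-5,0,0,0,-1,0,0,-6,0,0,0,-1,0,0,-2,0,0,0,-0.5,0,0,0,0,0,0,-0.5]

```text
clock: 33.52
eef_pos: [0.4854, -0.1601, 0.1407]
tcp_rot: [0.724, 0.69, 0.001, 0.002]
ft_force: [0.7, -0.3, -0.9]
opening: 0.0639
gripper_force: 0.0
```

```bash
python3 -c "
from h import *
pose(); to(550,312,140)
i,d,P=look('wrist'); m=clean((P[...,2]>.055)&(P[...,2]<.066)&box(P,.36,.62,-.4,.09)); print(rect(P[m]))
carton('scene');carton('side')"
```

```text
t 33.52 tcp [ 485.4 -160.1  140.7] phi -2.79 tz [ 0.004 -0.002 -1.   ] open 63.9 F [ 0.7 -0.3 -0.9] grip 0.0 q [-0.47  0.41  1.7  -0.    1.03 -0.42]
tool shift cm [ 4.747e+01  4.160e+00 -2.000e-02]
(array([ 479.8, -273. ]), 138, 86, -3.3)
carton scene (array([ 482.2, -287.6]), 150, 117, -2.3) 458
carton side (array([ 475.2, -284.9]), 143, 124, -2.5) 507
```

Carton is at about (479,−287), very close to its outline's centre. Now to the rack.

Emit:
move_arm:
  steps: [4.75,0.42,0,0,0,0,-0.5,4.75,0.42,0,0,0,0,-0.5,4.75,0.42,0,0,0,0,-0.5,4.75,0.42,0,0,0,0,-0.5,4.75,0.42,0,0,0,0,-0.5,4.75,0.42,0,0,0,0,-0.5,4.75,0.42,0,0,0,0,-0.5,4.75,0.42,0,0,0,0,-0.5,4.75,0.42,0,0,0,0,-0.5,4.75,0.42,0,0,0,0,-0.5,0,0,0,0,0,3,-0.5,0,0,0,0,0,0,-0.5]

```text
clock: 35.17
eef_pos: [0.5489, 0.3127, 0.137]
tcp_rot: [0.742, 0.671, -0.002, -0.0]
ft_force: [0.3, -0.1, -0.3]
opening: 0.0643
gripper_force: 0.0
```

```bash
python3 -c "
from h import *
i,d,P=meas(); to(550,310,5)
i,d,P=look('scene')
m=clean(brown(i,P,.005,.04)&box(P,.4,.68,.1,.31)); print('rack',rect(P[m]))
carton('scene')
"
```

```text
t 35.23 tcp [549.1 312.3 137.4] phi -5.76 tz [-0.003 -0.001 -1.   ] open 63.9 F [ 0.4  0.1 -0.2] grip 0.0 q [ 0.4   0.62  1.34 -0.    1.19  0.5 ]
rack (array([532.9, 221.4]), 200, 124, -0.1) 12369
wrist [431. 105.] 168 [680.6 366.3] 19 7 -78.5 z 24.2
wrist [327. 292.] 1459 [607.2 214.8] 104 37 -89.9 z 39.7
wrist [265. 294.] 2641 [546.7 215.7] 100 26 -89.7 z 32.7
wrist [149. 259.] 166 [450.3 258.3] 16 11 88.7 z 18.7
wrist [207. 295.] 1837 [495.5 215.1] 99 20 88.9 z 25.6
tool shift cm [-0.2   0.14 13.24]
rack (array([535.8, 222.5]), 202, 121, -0.1)
carton scene (array([ 481.9, -288. ]), 151, 120, -2.0) 518
```

Emit:
move_arm:
  steps: [0,0.1,6,0,0,0,-0.5,0,0,5,0,0,0,-0.5,0,0,2.2,0,0,0,-0.5,-1,0,0,0,0,0,-0.5,-1.2,0,0,0,0,0,-0.5,-1.3,0,0,0,0,0,-0.5,-1.4,0,0,0,0,0,-0.5,-1.4,0,0,0,0,0,-0.5,-1.4,0,0,0,0,0,-0.5,-1.4,0,0,0,0,0,-0.5,-1,0,0,0,0,0,-0.5,-0.5,0,0,0,0,0,-0.5]

```text
clock: 36.83
eef_pos: [0.5408, 0.207, 0.0088]
tcp_rot: [0.743, 0.67, 0.002, 0.0]
ft_force: [0.7, 6.8, 3.9]
opening: 0.064
gripper_force: 3.3
```

```bash
python3 -c "
from h import *
pose()
i,d,P=look('scene')
m=clean(brown(i,P,.005,.04)&box(P,.4,.68,.0,.31)); print('rack',rect(P[m]))
wide(white(i,P,.013,.045)&box(P,.4,.65,-.05,.25),P,'scene')
i,d,P=look('side')
m=clean(brown(i,P,.005,.04)&box(P,.4,.68,.0,.31)); print('rack side',rect(P[m]))
save('s5',i)
carton('scene')
"
```

```text
t 36.83 tcp [540.8 207.    8.8] phi -5.89 tz [ 0.003  0.002 -1.   ] open 64.0 F [0.7 6.8 3.9] grip 3.3 q [0.23 0.69 1.62 0.   0.83 0.33]
rack (array([525.2, 143.8]), 201, 136, -4.7)
scene [251. 211.] 81 [530.2 114.2] 39 32 81.6 z 32.9
scene [237. 223.] 275 [591.2 130.1] 90 41 81.0 z 39.6
rack side (array([518.8, 148.9]), 197, 140, -5.0)
carton scene (array([ 481.1, -287. ]), 151, 117, -3.6) 539
```

View pics/s5.png

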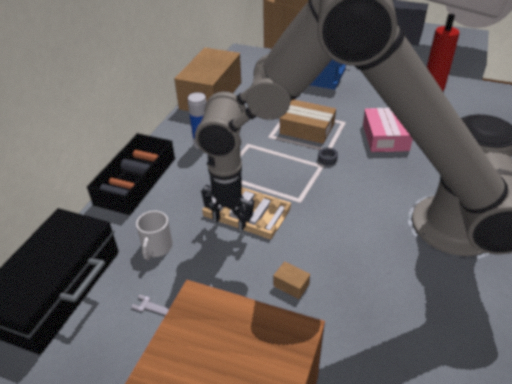

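The rack follows the fingers at about −5.5°, bars inside, heading for the outline at (280,170). Push on.

Emit:
move_arm:
  steps: [-1.2,0.06,0,0,0,0,-0.5,-1.5,0.07,0,0,0,0,-0.5,-1.5,0.07,0,0,0,0,-0.5,-1.5,0.07,0,0,0,0,-0.5,-1.5,0.07,0,0,0,0,-0.5,-1.5,0.07,0,0,0,0,-0.5,-1.5,0.07,0,0,0,0,-0.5,-1.5,0.07,0,0,0,0,-0.5,-1.5,0.07,0,0,0,0,-0.5,-1.2,0.06,0,0,0,0,-0.5,-0.6,0,0,0,0,0,-0.5,0,0,0,0,0,0,-0.5]

```text
clock: 38.48
eef_pos: [0.5313, 0.0567, 0.0074]
tcp_rot: [0.742, 0.67, -0.0, 0.0]
ft_force: [1.2, 0.3, 0.6]
opening: 0.0644
gripper_force: 0.1
```

```bash
python3 -c "
from h import *
pose()
b=(.38,.68,-.14,.2)
for n in('scene','side'):
    i,d,P=look(n)
    m=clean(brown(i,P,.005,.04)&box(P,*b)); print('rack',n,rect(P[m]),m.sum())
    m=clean(brown(i,P,.005,.04)&box(P,*b)); q=P[m]; print(q.min(0).round(3),q.max(0).round(3))
"
```

```text
t 38.48 tcp [531.3  56.7   7.4] phi -5.82 tz [-0. -0. -1.] open 64.4 F [1.2 0.3 0.6] grip 0.1 q [-0.04  0.64  1.75 -0.    0.76  0.07]
rack scene (array([515.6,  -5.1]), 204, 137, -4.9) 479
[ 0.416 -0.081  0.005] [0.62  0.065 0.036]
rack side (array([511.3,   1.1]), 197, 145, -6.1) 697
[ 0.407 -0.071  0.005] [0.614 0.075 0.038]
```

Emit:
move_arm:
  steps: [-1,0.1,0,0,0,0,-0.5,-1.2,0.1,0,0,0,0,-0.5,-0.8,0.1,0,0,0,0,-0.5,-0.4,0,0,0,0,0,-0.5,0,0,0,0,0,0,-0.5,2,0,0,0,0,0,-0.5,3,0,0,0,0,0,-0.5,4,0,-6,0,0,0,-0.5,2,0,-6,0,0,0,-0.5,0,0,-3,0,0,0,-0.5,0,0,0,0,0,0,-0.5]

```text
clock: 39.95
eef_pos: [0.5431, 0.1272, 0.1511]
tcp_rot: [0.742, 0.671, 0.002, 0.002]
ft_force: [0.1, -0.4, -0.5]
opening: 0.0642
gripper_force: 0.0
```

```bash
python3 -c "
from h import *
b=(.38,.68,-.16,.13)
i,d,P=meas('wrist',b,(.4,.65,-.15,.12))
m=clean(white(i,P,-.01,.006)&box(P,.35,.7,-.16,.1)); print('spot',rect(P[m]))
save('w6',i)
i,d,P=meas('scene',b,(.4,.65,-.15,.12))
top('scene',.8,.2,600,500,'top6');carton('scene')
"
```

```text
t 40.0 tcp [542.  126.8 149.1] phi -5.79 tz [ 0.002 -0.001 -1.   ] open 64.3 F [-0.2 -0.3 -0.2] grip 0.0 q [ 0.09  0.47  1.56 -0.    1.11  0.19]
rack (array([525.4, -34.8]), 175, 97, -6.1) 6074
wrist [203. 344.] 849 [475.8 -26.4] 54 18 83.9 z 25.7
wrist [255. 349.] 1214 [526.5 -31.8] 56 24 84.8 z 32.7
wrist [319. 350.] 1429 [585.9 -36.9] 57 38 81.1 z 39.7
spot (array([525.1, -12.3]), 350, 224, -0.1)
t 40.05 tcp [541.2 126.7 147.9] phi -5.81 tz [-0.001 -0.001 -1.   ] open 64.2 F [ 0.1 -0.3 -1.7] grip 0.0 q [ 0.09  0.48  1.56 -0.    1.11  0.19]
rack (array([516.2, -45.3]), 200, 123, -6.9) 740
scene [220. 180.] 160 [523.3 -44.5] 86 34 82.1 z 32.7
scene [203. 185.] 225 [579.2 -53.4] 95 44 82.9 z 39.7
carton scene (array([ 480.8, -287.5]), 151, 119, -2.7) 517
```

View pics/top6.png

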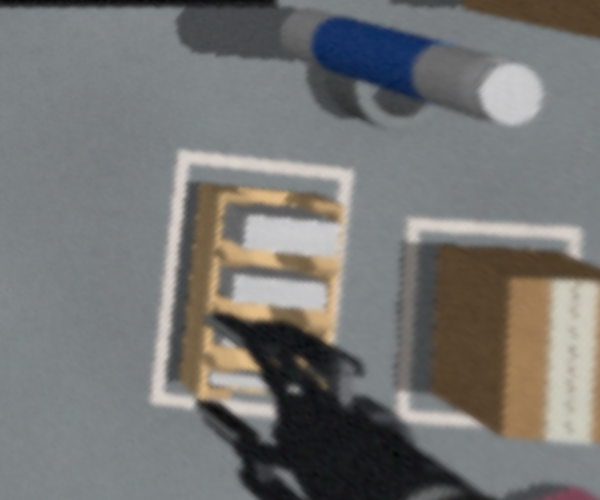

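The rack sits inside its outline (180–350, 155–420) with even gaps, and the carton is in its own. One last close check of the bars.

Emit:
move_arm:
  steps: [-4,0,-3,0,0,0,-0.5,-4,0,-3,0,0,0,-0.5,-2,0,0,0,0,0,-0.5,0,0,0,0,0,0,-0.5,0,0,0,0,0,0,-0.5]

```text
clock: 40.78
eef_pos: [0.5311, 0.0279, 0.2074]
tcp_rot: [0.742, 0.67, -0.001, -0.001]
ft_force: [-0.1, -0.2, -0.6]
opening: 0.0642
gripper_force: 0.0
```

```bash
python3 -c "
from h import *
b=(.38,.68,-.16,.13)
i,d,P=meas('wrist',b,(.4,.65,-.15,.12))
m=clean(white(i,P,-.01,.006)&box(P,.37,.66,-.16,.06)); print('spot',rect(P[m]))
carton('scene');carton('side')
"
```

```text
t 40.83 tcp [531.2  28.2 207.5] phi -5.79 tz [-0.002  0.    -1.   ] open 63.8 F [0.8 0.2 0. ] grip 0.0 q [-0.09  0.38  1.54  0.    1.23  0.01]
rack (array([511.1, -47.5]), 201, 124, -5.9) 10449
wrist [167. 224.] 560 [430.6 -25.1] 62 11 84.0 z 18.5
wrist [210. 239.] 1323 [474.3 -43.7] 89 18 84.0 z 25.6
wrist [258. 242.] 1841 [524.6 -54.2] 100 25 84.6 z 32.7
wrist [316. 242.] 2347 [584.5 -60.1] 102 36 84.1 z 39.6
spot (array([515. , -50.5]), 290, 219, -0.0)
carton scene (array([ 483.2, -289.6]), 146, 124, -3.9) 445
carton side (array([ 474.9, -285. ]), 143, 126, -3.5) 545
```

```bash
python3 -c "
from h import *
print(hand_in())"
```

```text
the job is handed in; nothing more can be done
None
```

Handed in at about 41 s: all four bars measured flat in their slots, the loaded rack within about 6 mm of its outline's centre, and the carton (re-pushed after a knock) about 5 mm from its own; no verdict came back.

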